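# Change the shed's supply box over to the generator

## Robot

A 6-joint arm with a two-finger parallel gripper is mounted at the origin on the work surface. World frame = base frame: x ahead of the robot, y to its left, z up, the work surface at z = 0. Lengths are in m, angles in rad, forces in N, time in s.
With the tool pointing down it reaches from about 0.375 to 0.975 m from the base axis. Payload 3.8 kg.
Tool frame: the origin (TCP) lies midway between the tips of the shut fingers; the grasp point (between the pads) lies 19 mm behind it; x points along the fingers, y is the direction in which the jaws open and shut, and the axes are right-handed (so a half turn about x gives the same grasp; the last joint's range is limited). The gripper opens to 88 mm and grips with 3 to 60 N. Pads are 18 mm wide; open, the fingers measure 123 mm over their backs; the gripper's body (75 mm by 187 mm) begins 45 mm behind the grasp point.
Start: joints at [1.301, 0.264, 1.604, -0, 1.274, -0.037], TCP at [0.156, 0.657, 0.239] pointing down, gripper open.
Joint ranges: [-2.63, 2.63], [-0.94, 2.18], [0.31, 2.57], [-1.31, 4.45], [0, 2.66], [-2.55, 2.55]. Speed limits (rad/s): [2.57, 2.57, 3.14, 3.14, 3.14, 3.14].

## Interface

Orientations are given as a rotation vector (axis times angle).
In Python, from cell import manip, inverse_kinematics, cams, order gives the robot as it stands. Calls block until the motion is done:
- manip.move_pose(position, orientation): joint-space move of the TCP to a pose.
- manip.move_linear(position, rate=0.15, rot=None): straight line of the TCP; rot=None keeps the orientation; rate is the mean speed in m/s.
- manip.set_joints(angles): joint-space move.
- manip.set_gripper(opening, force=None): finger opening in m; force is the grip in N (None keeps the last); returns when the fingers have stopped.
- manip.dwell(seconds).
- inverse_kinematics(position, orientation): joint angles nearest the present ones, or None.
- manip.state(): the state.
- cams.capture(name): name is "side" or "top" or "wrist"; returns a dict with "image" (480x640x3 uint8, blue, green, red), "z_map" (480x640 float32, m along the optical axis (not along the pixel's ray), 0 where there is no reading), "intrinsics" (3x3 intrinsics, pixels), "k1" (the pictures are not rectified: a ray, as slopes to the right and down, at radius r is drawn at 1 + k1 r^2 times it, then the intrinsics apply), "position" and "orientation" of the camera in the world; the wrist camera has in their place "T_tool_cam" (4x4, takes a point from camera to tool coordinates, whose origin is the TCP and whose axes are the tool frame's). Camera axes: x right, y down, z forward; pixel columns grow to the right and rows downward; lengths in m; the calibration is good to about 2 mm. A picture is of the moment at which its call begins: read the wrist's pose just before it.
A pose or a line that the arm cannot do raises manip.IKError and nothing moves.
- order.close_job(): hands the job in, once; it reports no verdict.
The state is a dict: "clock": time; "joint_pos": joint angles; "joint_velocities": joint speeds; "tau": joint torques, N m; "tool_pos": TCP position; "tcp_rot": TCP orientation; "contact_force": force on the tool from outside, world axes, zero at the start; "moment": the same for the moment, N m; "gripper_width": finger opening in m.
Only numpy, scipy, OpenCV 4.12 (cv2) and the standard library are available. Lean on these libraries where they do the work, as an engineer would, in place of code of your own. Each camera call takes 0.05 s, during which the arm holds its last target.

## Task

Change the supply box over to the generator: push the house and solar handles, which have tripped and hang part-way, right back to off until each catches home, slide the notched interlock plate fully across to the right, then throw the T-shaped generator handle fully on. Work by feel: push the handles rather than grip them, whatever stops short is interlocked, and never push a handle, or the plate against a handle that blocks it, with more than 25 N. Leave the spanner, jar and tape where they lie.

Things in the scene. Friction and masses are not known exactly. Their poses are not given: they have to be found in the camera images.
- supply_box: Grey steel supply box fixed on the bench, 110 mm high. Origin on the bench below the middle handle's slot; x points from the operator's (robot's) side to its back, y to the operator's left, z up. It spans x -165 to +105, y -210 to +210 mm; flat cover at z = 110. Three black breaker faces (112 x 75 mm, 8 mm above the cover) at y = +85 (house), 0 (solar), -85 (generator).
- handle_pivot (a point): Point inside the box on the handles' common level pivot axis (along box y), at the middle breaker: x = 0, y = 0, z = 75 mm of the box. The handles come up through slots in the breakers and swing along box x about this axis: leaning 0.30 rad to the operator (-x) when off, 0.30 rad away (+x) when on. Each stands about 40 mm above the cover.
- house (a joint): Left handle. 0 = fully off (leans to operator), 0.60 = on. Hangs tripped at 0.09 to 0.56 at the start. About 2 N of drag, then in the last 0.08 rad before off a sprung catch: some 13 to 17 N at the handle push it over and it snaps home on a solid stop and is held. Short of that it is not reset, springs back and blocks the plate.
- house_tip (a point): Middle of the house handle, a plain grey stick 10 mm thick (along x) and 22 mm wide (along y); the point is 10 mm below its top, 70 mm from the pivot.
- solar (a joint): Middle handle, like house in everything: 0 = fully off and caught, 0.60 = on; hangs tripped at 0.09 to 0.56 at the start.
- solar_tip (a point): Middle of the solar handle, the same plain stick as house; the point is 10 mm below its top, 70 mm from the pivot.
- generator (a joint): Right handle. 0 = off (at the start up to 0.02), 0.60 = fully on. About 2 N of drag; its catch is at the on end: some 13 to 17 N push it over in the last 0.08 rad, then it snaps to a solid stop at 0.60 and is held. Until the plate is fully across it stops hard after about 0.03 rad.
- generator_tip (a point): Middle of the generator handle: the same stick with a cross-piece on top (14 mm along x, 46 mm along y, 13 mm high) that makes it T-shaped; the point is 10 mm below its top, 70 mm from the pivot.
- plate (a joint): Notched flat steel interlock plate, on the handles' far side: x -7 to +43 mm of the box, 5 mm thick, its top 15 mm above the cover; handles stand 25 mm above it. Slides right (-y): 0 to 0.004 m at the start, 0.042 = fully across on a solid stop; 3 N of drag. A house or solar handle not home stops it after about 7 mm; once across it bars those two and frees generator.
- plate_knob (a point): Middle of the steel knob on the plate's left end: an upright post 16 mm thick, 31 mm high from the plate's top, with a 20 mm wide cap; at x = +10, y = +172 mm of the box when the plate is at 0. The point is 15 mm above the plate's top.
- spanner: Loose 170 mm steel spanner lying along y on the cover near the operator's edge; not to be moved.
- screw_jar: Loose closed clear jar, 66 mm across, 85 mm high, on the bench to the right in front of the box; not to be moved.
- tape: Loose roll of tape lying flat on the bench to the left in front of the box, 100 mm across, 25 mm high; not to be moved.

How it is judged:
On the way, in this order (a step that is already met when the one before it is completed fails the run):
1. house and solar handles both caught home at off, with the plate still at the left (value of joint each of house, solar below 0.025 rad and value of joint plate below 0.01 m), for 0.2 s.
2. interlock plate fully across to the right, generator still off (value of joint plate above 0.037 m and value of joint generator below 0.06 rad), for 0.2 s.
3. generator handle fully on (value of joint generator above 0.57 rad), for 0.2 s.
At the end, for the whole second after the job is handed in: House and solar handles home at off (within 0.025 rad), plate fully across (beyond 35 mm of 42), generator handle home at on (beyond 0.57 of 0.60 rad) and at rest (value of joint each of house, solar below 0.025 rad and value of joint plate above 0.035 m and value of joint generator above 0.57 rad and velocity of joint generator below 0.05 rad/s); the robot touches nothing.
It fails at once if a handle pushed or gripped with more than 25 N (contact force between the fingers and house above 25 N or contact force between the fingers and solar above 25 N or contact force between the fingers and generator above 25 N).
It fails at once if the plate forced against a handle that blocks it (22 N at the handle, which with the plate's drag is 25 N at the knob) (contact force between plate and house above 22 N or contact force between plate and solar above 22 N).
It fails at once if spanner, jar or tape moved by more than 20 mm (distance of any of spanner, screw_jar, tape from where it was at the start of the episode above 0.02 m).
It also fails if it takes over 51 s, if anything falls off the work surface, if the arm or the gripper's body presses on something with over 40 N, if the wrist force passes 120 N, or if a joint passes its speed limit or range.

## Working session

There is one attempt and no reset: what is moved stays moved. The work goes in short steps, each a Python script; the robot and the scene stay as the last script left them, time stands still between calls to the robot, and variables do not carry over. Pictures are saved under pics/ and viewed, and the job is handed in when it is done.

```bash
ls; mkdir -p pics; python3 - <<'E'
from cell import manip, cams
import cv2, numpy as np
print(manip.state())
for n in ["side","top","wrist"]:
    d=cams.capture(n); cv2.imwrite(f"pics/{n}0.png",d["image"]); np.savez(f"pics/{n}0.npz",**d)
    print(n,{k:d[k] for k in d if k not in("image","z_map")})
E
```

```text
pics
{'clock': 0.0, 'joint_pos': array([ 1.30112653e+00,  2.64733465e-01,  1.60536946e+00, -3.52253670e-06,
        1.27368218e+00, -3.69031883e-02]), 'joint_velocities': array([-4.22749577e-04, -1.09794822e-03,  1.06047458e-03, -4.23078668e-04,
       -8.69603182e-04, -6.19447968e-05]), 'tau': array([ 3.83487077e-04, -5.02103341e+01, -3.56873131e+01,  7.29835639e-02,
        2.93976918e-02, -2.04651874e-04]), 'tool_pos': array([0.15551939, 0.6561147 , 0.23740371]), 'tcp_rot': array([ 0.18104197,  1.56339153, -0.18445275]), 'contact_force': array([ 0.5130638 , -0.13164865,  0.17717032]), 'moment': array([-0.01185503,  0.03573993,  0.00230144]), 'gripper_width': 0.08817550060295899}
side {'intrinsics': array([[457.33828401,   0.        , 328.3791151 ],
       [  0.        , 457.33828401, 233.75159753],
       [  0.        ,   0.        ,   1.        ]]), 'k1': 0.038733515796172506, 'position': array([ 0.17429244, -0.86081671,  0.62600471]), 'orientation': array([-2.05218125,  0.33788315, -0.2111232 ])}
top {'intrinsics': array([[594.61196742,   0.        , 323.12165507],
       [  0.        , 594.61196742, 234.74843286],
       [  0.        ,   0.        ,   1.        ]]), 'k1': -0.023867775427285937, 'position': array([0.28508639, 0.00965253, 1.37429718]), 'orientation': array([-2.15315547,  2.15812112, -0.13021055])}
wrist {'intrinsics': array([[429.89331969,   0.        , 317.38298631],
       [  0.        , 429.89331969, 243.84554701],
       [  0.        ,   0.        ,   1.        ]]), 'k1': -0.10692126016839379, 'T_tool_cam': array([[-7.30911564e-04, -2.55165320e-01,  9.66897164e-01,
        -1.45453633e-01],
       [ 9.99999713e-01, -3.77960333e-04,  6.56190761e-04,
        -3.36980903e-04],
       [ 1.98011648e-04,  9.66897366e-01,  2.55165523e-01,
        -6.59891096e-02],
       [ 0.00000000e+00,  0.00000000e+00,  0.00000000e+00,
         1.00000000e+00]])}
```

View pics/top0.png

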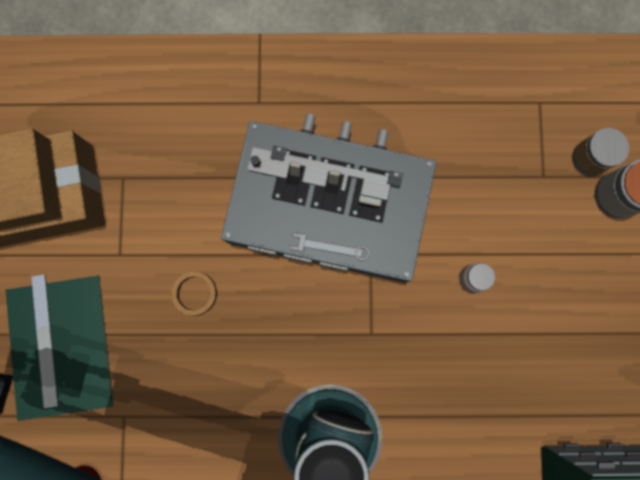

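View pics/side0.png

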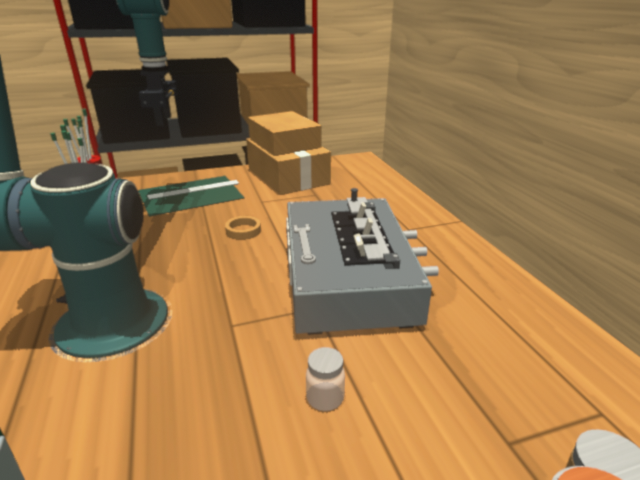

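View pics/wrist0.png

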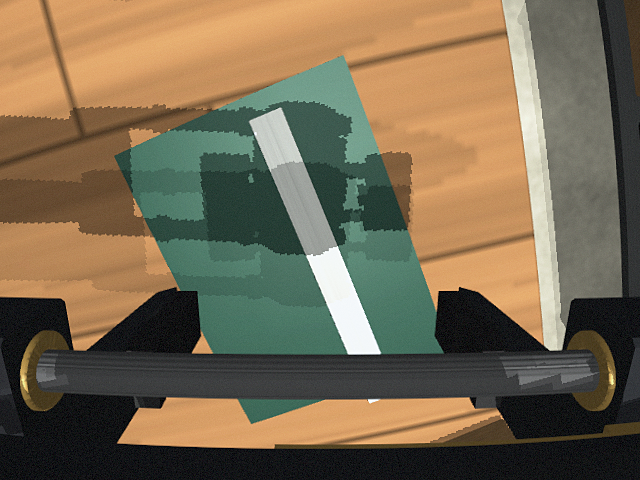

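The top view shows the box in the centre, yawed about -11°. Its cover corners are near (250,123), (436,160), (409,281) and (223,241). The spanner is at (330,246), the jar at (478,278), the tape at (194,293) and the knob at (256,160). Next I'll write helpers and get a rough box pose.

```bash
cat > h.py <<'E'
import numpy as np, cv2
from scipy.spatial.transform import Rotation as R
def camT(d,st=None):
    T=np.eye(4)
    if "T_tool_cam" in d:
        T[:3,:3]=R.from_rotvec(st["tcp_rot"]).as_matrix(); T[:3,3]=st["tool_pos"]
        return T@d["T_tool_cam"]
    T[:3,:3]=R.from_rotvec(d["orientation"]).as_matrix(); T[:3,3]=d["position"]
    return T
def rays(d,T,px):
    u=cv2.undistortPoints(np.float64(px).reshape(-1,1,2),d["intrinsics"],np.array([d["k1"],0,0,0.])).reshape(-1,2)
    return (T[:3,:3]@np.c_[u,np.ones(len(u))].T).T
def onplane(d,T,px,z):
    r=rays(d,T,px); return T[:3,3]+r*((z-T[2,3])/r[:,2])[:,None]
def proj(d,T,P):
    P=np.atleast_2d(P); rv=R.from_matrix(T[:3,:3].T).as_rotvec(); tv=-T[:3,:3].T@T[:3,3]
    return cv2.projectPoints(P,rv,tv,d["intrinsics"],np.array([d["k1"],0,0,0.]))[0].reshape(-1,2)
def cloud(d,T):
    h,w=d["z_map"].shape; v,u=np.mgrid[:h,:w]
    r=rays(d,np.eye(4),np.c_[u.ravel(),v.ravel()]); z=d["z_map"].ravel()
    P=(r*z[:,None])@T[:3,:3].T+T[:3,3]; P[z==0]=np.nan
    return P.reshape(h,w,3)
E
python3 - <<'E'
from h import *
d=dict(np.load("pics/top0.npz"));T=camT(d)
P=cloud(d,T)
m=((P[...,2]>.1)&(P[...,2]<.122)).astype(np.uint8)
m[:, :200]=0; m[:,460:]=0; m[:110]=0; m[300:]=0
m=cv2.morphologyEx(m,cv2.MORPH_OPEN,np.ones((5,5)))
print("z med",np.nanmedian(P[m>0][:,2]), "bench", np.nanmedian(P[310:330,250:400,2]))
c=max(cv2.findContours(m,0,1)[0],key=cv2.contourArea)
r=cv2.minAreaRect(c);b=cv2.boxPoints(r);print(b)
W=onplane(d,T,b,.11);print(W)
for i in range(4):print(np.linalg.norm(W[i]-W[i-1]), np.degrees(np.arctan2(*(W[i]-W[i-1])[1::-1])))
E
```

```text
z med 0.11149913778341936 bench 0.0007299047604867326
[[220.46967 238.91115]
 [247.20435 118.17383]
 [438.5647  160.5465 ]
 [411.83002 281.2838 ]]
[[ 0.43447208  0.23403933  0.11      ]
 [ 0.70184821  0.18047832  0.11      ]
 [ 0.60512985 -0.23780819  0.11      ]
 [ 0.34290235 -0.1741053   0.11      ]]
0.41829063299512964 77.3547379385835
0.27268805807665264 -11.327605520100407
0.42932277826887055 -103.01941610224789
0.26985424980048206 166.3456471932328
```

```bash
python3 - <<'E'
from cell import manip, cams
from h import *
yaw=np.radians(-12.4); Rz=R.from_euler('z',yaw); O=np.array([.55,-.006,0])
rot=(Rz*R.from_euler('y',np.pi/2)).as_rotvec()
manip.set_gripper(0.0)
manip.move_pose(O+Rz.apply([.045,0,.31]),rot)
st=manip.state();d=cams.capture("wrist")
np.savez("pics/w1.npz",tcp_rot=st["tcp_rot"],tool_pos=st["tool_pos"],**d)
cv2.imwrite("pics/w1.png",d["image"]); print(st["clock"],st["tool_pos"],st["contact_force"],st["gripper_width"])
t=cams.capture("top");np.savez("pics/top1.npz",**t)
E
```

```text
4.2833 [ 0.59397579 -0.01482465  0.30988566] [0.49352175 0.37403146 0.20354415] 0.00027699570115501235
```

View pics/w1.png

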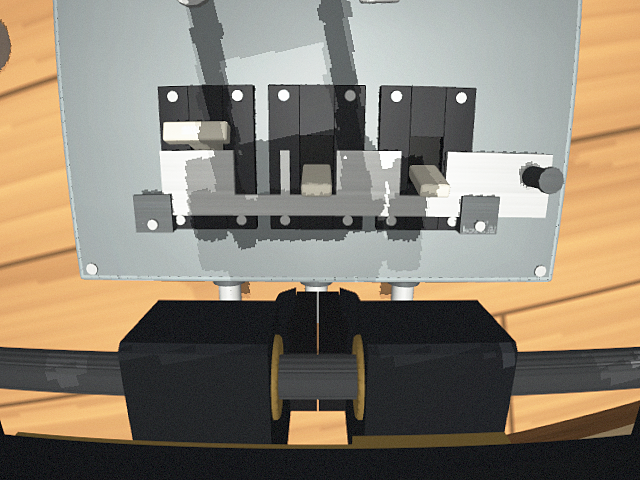

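The wrist view, with rows toward box +x and columns toward box +y, shows the breakers spanning cols 158–475 and rows 85–229. The generator T is at (196,132), the solar handle top at about (317,178), the house top at about (430,180) and the knob cap at (545,180). I'll refine the box pose from the breaker corners and get handle positions from depth.

```bash
python3 - <<'E'
from h import *
d=dict(np.load("pics/w1.npz"));T=camT(d,d); P=cloud(d,T)
im=d["image"]; g=im.max(2)
# cover edges from height mask -> box
z=P[...,2]
print("cover z",np.nanmedian(z[240:270,250:400]))
# breaker corners: dark + height ~.118
m=((g<75)&(np.abs(z-.118)<.012)).astype(np.uint8); m[240:]=0; m[:,500:]=0;m[:70]=0
m=cv2.morphologyEx(m,cv2.MORPH_OPEN,np.ones((3,3)))
pts=np.argwhere(m)[:,::-1].astype(np.float32)
W=onplane(d,T,pts,.118)[:,:2].astype(np.float32)
r=cv2.minAreaRect(W);print("breaker rect (m)",r, "px", [np.int32(x) for x in cv2.boxPoints(cv2.minAreaRect(pts))])
# cover: height mask
m=((np.abs(z-.110)<.006)).astype(np.uint8)
m[290:]=0
m=cv2.morphologyEx(m,cv2.MORPH_CLOSE,np.ones((15,15)))
c=max(cv2.findContours(m,0,1)[0],key=cv2.contourArea)
cv2.imwrite("pics/m.png",m*255)
# high things
yaw=np.radians(-12.4); Rz=R.from_euler('z',yaw)
o=np.array([*r[0],0])
Q=Rz.inv().apply((P-o).reshape(-1,3)).reshape(P.shape)
hm=((z>.136)&(z<.17)).astype(np.uint8); hm[270:]=0
n,l,s,_=cv2.connectedComponentsWithStats(hm)
for i in range(1,n):
    if s[i,4]>40:
        q=Q[l==i]; print(s[i],"min",q.min(0).round(4),"max",q.max(0).round(4),"top mean",q[q[:,2]>q[:,2].max()-.006].mean(0).round(4))
E
```

```text
cover z 0.10985767822504514
breaker rect (m) ((0.5498906970024109, -0.006093129515647888), (0.2422795444726944, 0.11170783638954163), 77.4303207397461) px [array([157, 228], dtype=int32), array([158,  84], dtype=int32), array([475,  85], dtype=int32), array([474, 230], dtype=int32)]
[ 163  121   67   23 1465] min [-0.0286 -0.1075  0.1414] max [-0.0132 -0.0617  0.1543] top mean [-0.0216 -0.084   0.1512]
[528 166  36  28 750] min [0.0005 0.1586 0.1361] max [0.0199 0.1789 0.1581] top mean [0.0103 0.1682 0.1554]
[301 176  31  21 600] min [ 0.0111 -0.011   0.136 ] max [0.024  0.0109 0.1547] top mean [ 0.0186 -0.0002  0.1516]
[415 176  35  22 664] min [0.0107 0.0735 0.136 ] max [0.0247 0.0955 0.1542] top mean [0.019  0.0841 0.1517]
```

```bash
cat >> h.py <<'E'
YAW=R.from_euler('z',np.radians(-12.57)); O=np.array([.5499,-.0061,0])
ROT=(YAW*R.from_euler('y',np.pi/2)).as_rotvec()
def w(p): return O+YAW.apply(p)
def b(p): return YAW.inv().apply(np.asarray(p)-O)
def bf(st): return YAW.inv().apply(st["contact_force"])
def push(manip,start,u,segs,fstop,f0,rate=.03,drop=True):
    """step along unit box dir u from start (box); segs=[(to_travel,step)]; stop on force>fstop or (peak>9, then <4)."""
    s=0;peak=0;log=[]
    for to,step in segs:
        while s<to-1e-6:
            s+=step; manip.move_linear(w(np.array(start)+s*np.array(u)),rate=rate)
            st=manip.state(); f=-(bf(st)-f0)@np.array(u); peak=max(peak,f)
            log.append((round(s*1e3,1),round(float((b(st["tool_pos"])-start)@u)*1e3,1),round(float(f),1),round(st["clock"],2)))
            if f>fstop: return "fstop",s,log
            if drop and peak>9 and f<4: return "drop",s,log
    return "end",s,log
E
python3 - <<'E'
from cell import manip, cams
from h import *
manip.move_pose(w([.055,.0845,.20]),ROT); 
manip.move_linear(w([.055,.0845,.139]),rate=.1)
st=manip.state();f0=bf(st);print(st["clock"],b(st["tool_pos"]),f0)
r=push(manip,[.055,.0845,.139],[-1,0,0],[(.016,.008),(.046,.003)],6,f0)
print(r[:2]);print(*r[2],sep="\n")
E
```

```text
5.7583 [0.05547537 0.08443622 0.13955314] [-0.79529446  0.09585885  0.84529436]
('end', 0.046000000000000006)
(8.0, 8.1, 0.7, 6.17)
(16.0, 16.2, 1.0, 6.59)
(19.0, 19.0, 0.5, 6.84)
(22.0, 21.5, 2.4, 7.09)
(25.0, 24.8, 3.4, 7.34)
(28.0, 28.3, 2.5, 7.59)
(31.0, 31.6, 1.8, 7.84)
(34.0, 34.6, 1.8, 8.09)
(37.0, 37.5, 1.5, 8.34)
(40.0, 40.4, 1.9, 8.59)
(43.0, 43.4, 1.0, 8.84)
(46.0, 46.4, 2.2, 9.09)
```

```bash
python3 - <<'E'
from cell import manip, cams
from h import *
f0=np.array([-.79,.1,.85])
r=push(manip,[.009,.0845,.139],[-1,0,0],[(.006,.002),(.024,.0008)],20,f0)
print(r[:2]);print(*r[2],sep="\n")
E
```

```text
('fstop', 0.021199999999999997)
(2.0, 2.2, 1.6, 9.34)
(4.0, 4.2, 3.0, 9.59)
(6.0, 6.2, 1.2, 9.84)
(6.8, 6.6, 2.5, 10.09)
(7.6, 6.9, 5.6, 10.34)
(8.4, 7.3, 6.9, 10.59)
(9.2, 7.6, 7.9, 10.84)
(10.0, 7.9, 9.2, 11.09)
(10.8, 8.2, 10.8, 11.34)
(11.6, 8.5, 11.3, 11.59)
(12.4, 8.9, 11.5, 11.84)
(13.2, 13.1, 4.1, 12.09)
(14.0, 13.4, 5.6, 12.34)
(14.8, 13.6, 7.0, 12.59)
(15.6, 13.8, 9.7, 12.84)
(16.4, 14.0, 10.6, 13.09)
(17.2, 14.1, 11.7, 13.34)
(18.0, 14.3, 14.4, 13.59)
(18.8, 14.5, 15.2, 13.84)
(19.6, 14.7, 16.0, 14.09)
(20.4, 14.8, 18.1, 14.34)
(21.2, 15.0, 20.1, 14.59)
```

```bash
sed -i 's/if drop and peak>9 and f<4/if drop and peak>9 and f<peak-5/' h.py; python3 - <<'E'
from cell import manip, cams
from h import *
manip.move_linear(w([.048,.0845,.139]),rate=.15)
manip.move_linear(w([.048,-.0005,.139]),rate=.2)
st=manip.state();f0=bf(st);print(st["clock"],b(st["tool_pos"]),f0)
manip.move_linear(w([.004,-.0005,.139]),rate=.05)
st=manip.state();print(st["clock"],b(st["tool_pos"]),bf(st)-f0)
r=push(manip,[.004,-.0005,.139],[-1,0,0],[(.018,.001)],20,f0)
print(r[:2]);print(*r[2],sep="\n")
E
```

```text
15.7167 [ 0.04741995 -0.00029288  0.13913407] [-0.25841832 -0.83642936 -0.20101728]
16.75 [ 0.00336512 -0.00072709  0.13850368] [0.03051626 0.79434847 0.93722948]
('drop', 0.008)
(1.0, 1.1, 1.3, 17.0)
(2.0, 1.6, 2.8, 17.25)
(3.0, 2.2, 6.0, 17.5)
(4.0, 2.6, 7.6, 17.75)
(5.0, 2.9, 8.7, 18.0)
(6.0, 3.3, 9.9, 18.25)
(7.0, 3.7, 11.2, 18.5)
(8.0, 7.7, 1.6, 18.75)
```

```bash
cat >> h.py <<'E'
def look(cams,manip,name):
    st=manip.state();d=cams.capture("wrist");T=camT(d,st);P=cloud(d,T);cv2.imwrite(f"pics/{name}.png",d["image"])
    Q=YAW.inv().apply((P-O).reshape(-1,3)).reshape(P.shape); z=P[...,2]
    hm=((z>.136)&(z<.17)&(np.abs(Q[...,0])<.04)&(np.abs(Q[...,1])<.2)).astype(np.uint8)
    n,l,s,_=cv2.connectedComponentsWithStats(hm)
    for i in range(1,n):
        if s[i,4]>40:
            q=Q[l==i]; print(s[i],"min",q.min(0).round(4),"max",q.max(0).round(4),"top",q[q[:,2]>q[:,2].max()-.006].mean(0).round(4))
E
python3 - <<'E'
from cell import manip, cams
from h import *
r=push(manip,[-.004,-.0005,.139],[-1,0,0],[(.006,.0015)],10,np.array([-.26,-.8,0]),drop=False)
print(r[:2]);print(*r[2],sep="\n")
manip.move_linear(w([.04,-.0005,.139]),rate=.2)
manip.move_linear(w([.045,.03,.29]),rate=.3)
look(cams,manip,"w2");print(manip.state()["clock"])
E
```

```text
('fstop', 0.0045000000000000005)
(1.5, 0.6, 6.4, 19.0)
(3.0, 1.0, 8.2, 19.25)
(4.5, 1.3, 10.9, 19.5)
[255 123  36  23 701] min [-0.0281 -0.0108  0.1361] max [-0.0138  0.011   0.1536] top [-0.0229  0.0004  0.1506]
[ 110  124   72   25 1681] min [-0.0287 -0.1084  0.1404] max [-0.013  -0.0616  0.1545] top [-0.0214 -0.084   0.1511]
[383 124  38  22 727] min [-0.0279  0.0735  0.1361] max [-0.0139  0.0961  0.1534] top [-0.0228  0.0845  0.1506]
[503 170  38  31 864] min [0.0005 0.1591 0.136 ] max [0.0205 0.1784 0.1582] top [0.0101 0.1683 0.1554]
20.6083
```

View pics/w2.png

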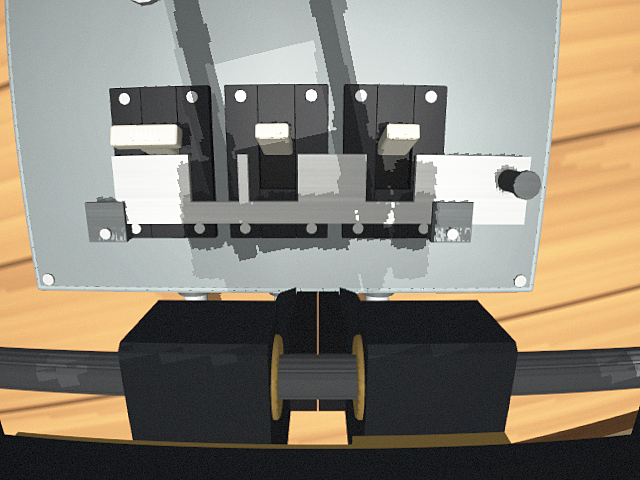

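House at (390,133), solar at (272,133) and the T at (147,135) all line up at x≈-22.8 mm, so both handles are home. The plate is still at the left, with its knob at (520,184). Next is the plate.

```bash
python3 - <<'E'
from cell import manip, cams
from h import *
manip.move_linear(w([.010,.209,.20]),rate=.3)
manip.move_linear(w([.010,.209,.139]),rate=.12)
st=manip.state();f0=bf(st);print(st["clock"],b(st["tool_pos"]),f0)
r=push(manip,[.010,.209,.139],[0,-1,0],[(.046,.0023),(.060,.0015)],14,f0,drop=False,rate=.05)
print(r[:2]);print(*r[2],sep="\n")
E
```

```text
22.0917 [0.01058489 0.20871326 0.13958941] [0.47791847 0.61607402 0.3382821 ]
('fstop', 0.0595)
(2.3, 2.1, -1.1, 22.34)
(4.6, 4.6, -0.9, 22.59)
(6.9, 7.0, -0.3, 22.84)
(9.2, 9.3, -1.7, 23.09)
(11.5, 11.6, -0.2, 23.34)
(13.8, 14.0, -1.3, 23.59)
(16.1, 15.9, 0.7, 23.84)
(18.4, 18.2, 1.5, 24.09)
(20.7, 20.8, 1.6, 24.34)
(23.0, 23.3, 1.1, 24.59)
(25.3, 25.6, 1.6, 24.84)
(27.6, 27.8, 0.9, 25.09)
(29.9, 30.2, 1.0, 25.34)
(32.2, 32.4, 1.8, 25.59)
(34.5, 34.7, 0.4, 25.84)
(36.8, 37.0, 0.9, 26.09)
(39.1, 39.3, 2.1, 26.34)
(41.4, 41.7, 1.4, 26.59)
(43.7, 44.0, 1.6, 26.84)
(46.0, 46.2, 2.2, 27.09)
(47.5, 47.6, 0.6, 27.34)
(49.0, 49.1, 1.8, 27.59)
(50.5, 50.6, 2.3, 27.84)
(52.0, 52.2, 1.3, 28.09)
(53.5, 53.7, 2.2, 28.34)
(55.0, 54.4, 4.1, 28.59)
(56.5, 54.6, 8.4, 28.84)
(58.0, 54.8, 12.5, 29.09)
(59.5, 54.9, 17.6, 29.34)
```

```bash
python3 - <<'E'
from cell import manip, cams
from h import *
manip.move_linear(w([.010,.175,.139]),rate=.15)
manip.move_linear(w([.010,.12,.28]),rate=.3)
look(cams,manip,"w3")
manip.move_linear(w([-.058,-.0845,.19]),rate=.35)
manip.move_linear(w([-.058,-.0845,.135]),rate=.12)
st=manip.state();f0=bf(st);print(st["clock"],b(st["tool_pos"]),f0)
r=push(manip,[-.058,-.0845,.135],[1,0,0],[(.012,.012),(.036,.004)],8,f0,drop=False,rate=.05)
print(r[:2]);print(*r[2],sep="\n")
E
```

```text
[119 179  41  18 679] min [-0.028 -0.011  0.136] max [-0.0147  0.0117  0.1531] top [-0.0233  0.0007  0.1504]
[247 178  37  19 634] min [-0.0277  0.0737  0.1361] max [-0.0142  0.0961  0.154 ] top [-0.0231  0.0849  0.1506]
[   0  180   56   23 1236] min [-0.0289 -0.1047  0.139 ] max [-0.0125 -0.0605  0.1543] top [-0.0216 -0.0789  0.151 ]
[319 220  31  32 755] min [-0.0002  0.1201  0.136 ] max [0.0196 0.1395 0.157 ] top [0.0093 0.1298 0.1552]
31.7917 [-0.0573482  -0.08382971  0.13547122] [ 0.31028211  0.38270354 -0.39294924]
('end', 0.036000000000000004)
(12.0, 12.8, 0.4, 32.18)
(16.0, 16.2, 0.2, 32.43)
(20.0, 20.0, 0.0, 32.68)
(24.0, 24.1, 1.4, 32.93)
(28.0, 28.5, 1.1, 33.18)
(32.0, 32.6, -0.2, 33.43)
(36.0, 36.5, 0.5, 33.68)
```

View pics/w3.png

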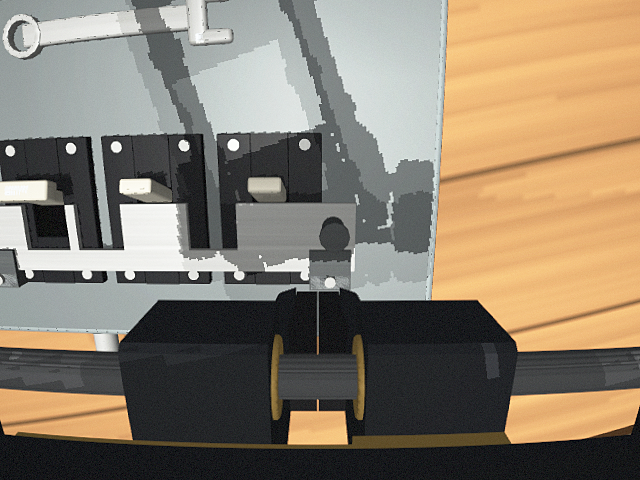

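The knob is at (334,235), y=0.130, so the plate has travelled 42 mm and is fully across. House (265,187) and solar (145,188) are still home. The generator is moving freely, so I'll continue.

```bash
python3 - <<'E'
from cell import manip, cams
from h import *
f0=np.array([.3,.4,-.4])
r=push(manip,[-.022,-.0845,.135],[1,0,0],[(.016,.004),(.045,.001)],20,f0)
print(r[:2]);print(*r[2],sep="\n")
E
```

```text
('drop', 0.02500000000000001)
(4.0, 4.5, -0.1, 33.97)
(8.0, 8.4, 0.3, 34.25)
(12.0, 12.3, -0.1, 34.53)
(16.0, 16.4, -0.1, 34.82)
(17.0, 17.0, 1.0, 35.07)
(18.0, 17.9, 1.0, 35.32)
(19.0, 19.0, 0.6, 35.57)
(20.0, 19.6, 2.0, 35.82)
(21.0, 20.0, 5.1, 36.07)
(22.0, 20.5, 8.0, 36.32)
(23.0, 20.9, 8.9, 36.57)
(24.0, 21.3, 10.3, 36.82)
(25.0, 25.6, 1.7, 37.07)
```

Snapped. I'll do a gentle stop check, then retreat and look.

```bash
python3 - <<'E'
from cell import manip, cams
from h import *
r=push(manip,[.003,-.0845,.135],[1,0,0],[(.006,.0015)],10,np.array([.3,.4,-.4]),drop=False)
print(r[:2]);print(*r[2],sep="\n")
manip.move_linear(w([-.04,-.0845,.135]),rate=.2)
manip.move_linear(w([.045,.02,.30]),rate=.3)
look(cams,manip,"w4");st=manip.state();print(st["clock"],bf(st))
t=cams.capture("top");cv2.imwrite("pics/top4.png",t["image"])
E
```

```text
('fstop', 0.0045000000000000005)
(1.5, 1.1, 5.1, 37.32)
(3.0, 1.5, 8.6, 37.57)
(4.5, 1.7, 12.6, 37.82)
[272 121  34  23 684] min [-0.0284 -0.0109  0.1361] max [-0.0136  0.011   0.1531] top [-2.300e-02  1.000e-04  1.505e-01]
[395 123  36  21 678] min [-0.0276  0.0736  0.1361] max [-0.014   0.0956  0.1536] top [-0.0227  0.0843  0.1507]
[460 166  34  29 739] min [0.0003 0.1198 0.1361] max [0.0195 0.1393 0.1579] top [0.0098 0.1291 0.1555]
[ 136  183   69   25 1570] min [ 0.0137 -0.1078  0.136 ] max [ 0.0297 -0.0618  0.1543] top [ 0.0223 -0.0839  0.1507]
39.1083 [ 0.40384694 -0.14523849  0.26706044]
```

View pics/w4.png

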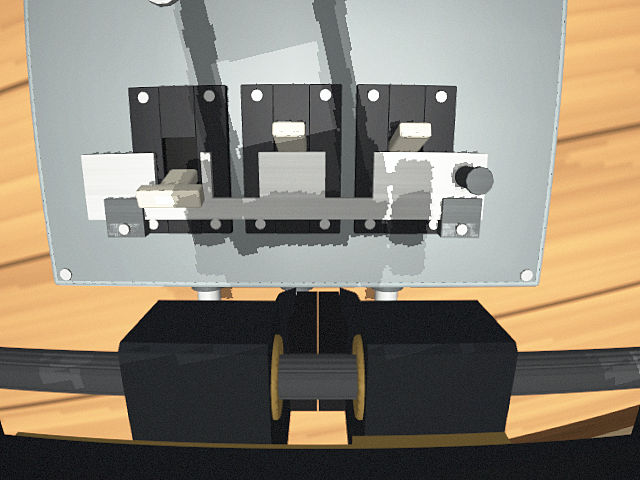

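The generator T is at (170,194), x=+22 mm, which mirrors the off position, so it is fully on. House (413,131) and solar (289,130) are home. The knob (475,180) is fully across and the arm is clear. Handing in.

```bash
python3 - <<'E'
from cell import order, manip
order.close_job(); print(manip.state()["clock"])
E
```

```text
the job is handed in; nothing more can be done
the job is handed in; nothing more can be done
```

The changeover to the generator is done and the job is handed in; the robot clock read about 39 s of the 51 s allowed at the last check. No verdict was reported.

**Pushing by feel**

| Part | Snap-over force (measured) | Check against the stop |
|---|---|---|
| House handle | about 11.5 N | 20.1 N |
| Solar handle | about 11 N | 11 N |
| Generator handle | about 10 N | 13 N |
| Plate | no catch; about 1–2 N while sliding | 18 N at the end stop |

- **Force limit:** the house check at 20.1 N was the highest force I measured on any handle. I kept pushing past its snap because my snap detection didn't trigger.
- **Lower than expected:** the snap-over forces read a little under the stated 13–17 N. I read the sensor only between steps, so the true peaks may have been higher.

**Last wrist picture**
- **House and solar:** both tops are at box x ≈ -23 mm, which is the off position.
- **Plate:** the knob is at y ≈ 0.129–0.130 m, about 42 mm across.
- **Generator:** its top is at x ≈ +22 mm, mirroring its off position, so it is fully on.
- **Arm:** it is clear of the box, with the measured force near zero.

I took a final top picture but did not measure the spanner, jar or tape in it. The tool was never lowered near any of them and I felt no unexpected contact.

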